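# Lower the moisture analyser's hood and tare it

## Robot

A 7-joint arm with a two-finger parallel gripper is mounted at the origin on the work surface. World frame = base frame: x ahead of the robot, y to its left, z up, the work surface at z = 0. Lengths are in m, angles in rad, forces in N, time in s.
With the tool pointing down it reaches from about 0.425 to 0.925 m from the base axis. Payload 6.8 kg.
Tool frame: the origin (TCP) lies on the centre line of the jaws, within the pads' length; the fingertips stand 11 mm ahead of it and the grasp point (between the pads) lies 8 mm behind it (r.tip_reach is the distance from the TCP to the fingertips, in m); z points along the fingers, y is the line along which they close (so a half turn about z gives the same grasp; the last joint's range is limited). The gripper opens to 88 mm and grips with 3 to 60 N. Pads are 20 mm wide; open, the fingers measure 115 mm over their backs; the gripper's body (75 mm by 178 mm) begins 61 mm behind the grasp point.
Start: joints at [1.053, 0.477, 0.022, 1.555, -0.011, 1.109, -0.083], TCP at [0.269, -0.619, 0.234] pointing down, gripper open.
Joint ranges: [-2.96, 2.96], [-0.34, 2.1], [-1.41, 1.46], [0.24, 2.44], [-1.37, 4.51], [0.17, 1.92], [-2.96, 2.96]. Speed limits (rad/s): [2.39, 2.39, 3.14, 3.14, 3.14, 3.14, 3.14].

## Interface

Orientations are given as a unit quaternion [x, y, z, w].
In Python, from cell import r, move_gripper, read_state, imaging gives the robot as it stands. Calls block until the motion is done:
- r.move_pose(position, orientation): joint-space move of the TCP to a pose.
- r.move_l(position, ori=None, vel=0.15, contact_N=None): straight line of the TCP; ori=None keeps the orientation; vel is the mean speed in m/s. With contact_N (N) it stops when the force on the tool has changed by that much, and returns True; else False.
- r.set_joints(angles): joint-space move.
- move_gripper(opening): opening from 0.0 (shut) to 1.0 (fully open); the grip force is fixed at half the most; returns when the fingers have stopped.
- r.pause(seconds).
- r.solve_ik(position, orientation): joint angles nearest the present ones, or None.
- read_state(): the state.
- imaging.get_image(name): name is "side" or "top"; returns a dict with "frame" (480x640x3 uint8, red, green, blue), "mtx" (3x3 intrinsics, pixels), "world_from_camera" (4x4, takes a point from camera to world coordinates). Camera axes: x right, y up, looking along -z (the intrinsics and any distortion apply to the point x, -y, -z); pixel columns grow to the right and rows downward; lengths in m; the calibration is good to about 2 mm. A picture is of the moment at which its call begins. There is no depth.
A pose or a line that the arm cannot do raises r.PlanningError and nothing moves.
- r.finish_job(): hands the job in; it is judged then, once.
Trained networks look in a picture, given as the dict that the camera call returned (one of the last four; its "shot" number tells which), for a name from the list of things; names that differ only in an ending like _2 or _b are one class to them, and where a whole thing is asked for, a point or a joint stands for the part that bears it (a point fixed in the world has none). Each returns a list of dicts, best first, with "conf" (0 to 1); they miss things now and then, are a little off and sometimes report something else, mostly with a low value. They report only what shows in the picture. A call takes as long as a camera call. They do not tell look-alikes from the thing itself.
- imaging.silhouettes(picture, name): "region" (480x640 bool, what is visible of it) and "centre" ([row, column] in pixels, amid what is visible of it).
The state is a dict: "clock": time; "joints": joint angles; "joint_vel": joint speeds; "joint_torque": joint torques, N m; "tool_pos": TCP position; "orientation": TCP orientation; "force": force on the tool from outside, world axes, zero at the start; "ft_torque": the same for the moment, N m; "width": opening from 0.0 (shut) to 1.0 (fully open); "gripper_force": force on a finger pad.
Only numpy, scipy, OpenCV 4.12 (cv2) and the standard library are available. Lean on these libraries where they do the work, as an engineer would, in place of code of your own. Each camera call takes 0.05 s, during which the arm holds its last target. There are 200 camera calls.

## Task

The empty dish is already in the moisture analyser, so get it zeroed: push the open hood down by its rounded front edge until it is fully closed, without slamming it, and then, with the hood down, press the orange tare key on the analyser's own front panel lightly, all the way down, and let it come up again. Leave the analyser's other keys, the keys of the bench scale beside it and everything else on the bench alone.

Things in the scene. Friction and masses are not known exactly. Their poses are not given: they have to be found in the camera images.
- analyser: white moisture analyser fixed to the bench, left or right of the scale; 210 mm wide. Origin on the bench; x from its front (keys) to its back, z up. Body from x -190 to 170 mm. Sloping (13 deg) front panel: display and a row of four keys at x -155 mm, 48 mm apart, from +y to -y: blue menu, orange tare, red stop, green start. Behind it the 85 mm high chamber with the dish, under the hood
- hood (a joint): hinge of the hood, rad: 0 fully closed (resting on its stop), positive open; starts 0.6 to 1.0 open. The hinge is stiff (0.42 N m of friction, hood 0.35 kg), so the hood stays at any angle and follows a light push at its smooth nose (friction about 0.35): 1 to 3 N along its circle, forward as well as down; up to about 12 N straight down
- hood_hinge (a point): point on the hood's hinge line at mid width, 110 mm behind the analyser's origin and 100 mm above the bench; the hinge line runs along the analyser's y
- hood_nose (a point): centre of the hood's rounded dark grey front edge (nose), a round bar of radius 22 mm, 190 mm long along the analyser's y, moulded onto the white hood and swinging with it. Closed: 155 mm in front of the hinge line and 14 mm above it. Open: the highest part of the hood; it swings forward and down on its circle as the hood closes
- key_tare_top (a point): centre of the top of the orange tare key of the analyser, 20 mm deep (along its sloped panel) by 26 mm wide, top 8 mm proud of the panel when up, springy travel 5 mm (about 1.3 N to start, 4 N fully down)
- key_tare (a joint): joint of that key: 0 up, 0.005 (m) fully down; comes up by itself; this is the key to press
- key_menu (a joint): analyser's blue menu key, same make; joint of that key: 0 up, 0.005 (m) fully down; comes up by itself
- key_stop (a joint): analyser's red stop key, same make; joint of that key: 0 up, 0.005 (m) fully down; comes up by itself
- key_start (a joint): analyser's green start key, same make; joint of that key: 0 up, 0.005 (m) fully down; comes up by itself
- scale: bench scale, white with a blue square pan 84 mm above the bench, 295 mm deep and 235 mm wide, fixed; three keys on its own sloping front panel, 140 mm before the origin (which lies on the bench under its middle); not to be touched
- scale_key_left (a joint): scale's blue key at the left; joint of that key: 0 up, 0.005 (m) fully down; comes up by itself
- scale_key_mid (a joint): scale's pale middle key; joint of that key: 0 up, 0.005 (m) fully down; comes up by itself
- scale_key_right (a joint): scale's own orange key at the right (not the one to press); joint of that key: 0 up, 0.005 (m) fully down; comes up by itself
- bowl: loose red bowl 170 mm across, 70 mm high, standing on the scale's pan; origin under its foot
- cup: loose white sample cup 66 mm across, 100 mm high, on the bench between the two instruments; origin under its foot
- saucer: loose white saucer 110 mm across, 20 mm high; origin under its foot
- weight: loose brass check weight 32 mm across, 54 mm high; origin under its foot
- scoop: loose sample spoon 170 mm long lying on the bench; origin under its middle
- dishes: loose stack of spare aluminium dishes 96 mm across, 22 mm high, on the bench between the instruments; origin under its foot
There are look-alikes about, which are no part of the job. There is more than one size of the cup; the one meant has the size given above.

How it is judged:
By the outcome, as a careful person would: the job done as asked, in the order asked, and still so for the second after the job is handed in, with the robot touching nothing.
It also fails if it takes over 48 s, if anything falls off the work surface, if the arm or the gripper's body presses on something with over 40 N, if the wrist force passes 120 N, or if a joint passes its speed limit or range.

## Working session

There is one attempt and no reset: what is moved stays moved. The work goes in short steps, each a Python script; the robot and the scene stay as the last script left them, time stands still between calls to the robot, and variables do not carry over. Pictures are saved under pics/ and viewed, at most 10 in all, crops included, and the job is handed in when it is done.

```bash
mkdir -p pics; ls; python3 - <<'E'
from cell import r, move_gripper, read_state, imaging
import cv2,numpy as np
s=read_state();print(s['clock'],s['tool_pos'],s['orientation'],s['width'])
for n in("side","top"):
    p=imaging.get_image(n);cv2.imwrite(f"pics/{n}0.png",p["frame"][:,:,::-1])
    print(n,p["mtx"].tolist(),np.round(p["world_from_camera"],3).tolist(),[k for k in p])
    for t in("analyser","hood","hood_nose","key_tare","scale","key_menu","key_start","key_stop"):
        print(t,[(np.round(d["conf"],2),np.round(d["centre"],1).tolist(),int(d["region"].sum())) for d in imaging.silhouettes(p,t)])
E
```

```text
pics
0.0 [ 0.26871956 -0.61857689  0.23269107] [ 9.79075645e-01  2.03494647e-01 -2.28689968e-04 -8.70586591e-04] 0.9967856769059148
side [[543.8766565927771, 0.0, 325.85453460890346], [0.0, 543.8766565927771, 240.75631796897287], [0.0, 0.0, 1.0]] [[-0.846, 0.253, -0.469, -0.152], [-0.532, -0.438, 0.724, 1.04], [-0.022, 0.862, 0.506, 0.83], [0.0, 0.0, 0.0, 1.0]] ['frame', 'mtx', 'world_from_camera', 'shot']
analyser [(np.float64(0.93), [294.4, 246.1], 12580)]
hood [(np.float64(0.93), [240.3, 222.2], 2044)]
hood_nose [(np.float64(0.96), [242.9, 224.4], 2172)]
key_tare []
scale [(np.float64(0.87), [220.3, 353.2], 4714)]
key_menu [(np.float64(0.39), [328.3, 280.7], 86)]
key_start [(np.float64(0.54), [296.0, 317.3], 81)]
key_stop []
top [[492.6872564264137, 0.0, 314.96375242515705], [0.0, 492.6872564264137, 243.5924596778764], [0.0, 0.0, 1.0]] [[-0.019, 0.988, -0.155, 0.327], [-1.0, -0.021, -0.015, -0.02], [-0.018, 0.155, 0.988, 1.258], [0.0, 0.0, 0.0, 1.0]] ['frame', 'mtx', 'world_from_camera', 'shot']
analyser [(np.float64(0.6), [211.0, 214.9], 13178)]
hood [(np.float64(0.88), [178.3, 206.2], 4512)]
hood_nose [(np.float64(0.75), [176.4, 205.4], 4483)]
key_tare []
scale [(np.float64(0.93), [235.1, 401.7], 8178)]
key_menu []
key_start [(np.float64(0.72), [273.1, 313.9], 617), (np.float64(0.39), [271.8, 246.9], 63)]
key_stop []
```

View pics/side0.png

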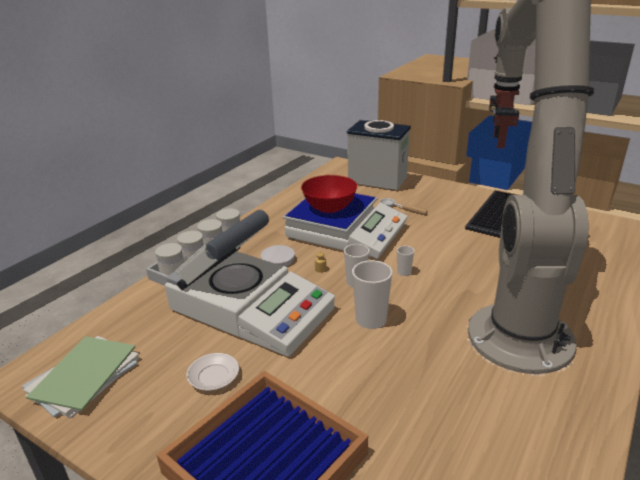

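View pics/top0.png

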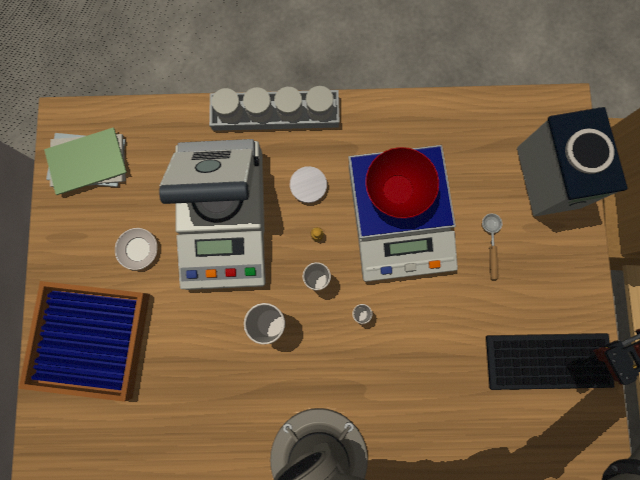

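The top view shows the analyser's keys at about (192,274), (211,273), (231,272) and (250,271), with the nose bar from (163,190) to (247,190). The side view shows the keys at (283,328), (295,316), (306,305) and (317,294), with the nose from about (213,250) to (264,218). I'll triangulate the keys and fit the analyser pose and hood angle.

```bash
cat > h.py <<'E'
from cell import r, move_gripper, read_state, imaging
import cv2,numpy as np
from scipy.optimize import least_squares
def proj(p,X):
    T=np.linalg.inv(p["world_from_camera"]);c=(T[:3,:3]@np.atleast_2d(X).T).T+T[:3,3]
    c=c*[1,-1,-1];q=(p["mtx"]@c.T).T
    return q[:,:2]/q[:,2:]
def blob(p,mask,guess,rad):
    # centroid of the mask component(s) close to guess (col,row)
    n,l,s,c=cv2.connectedComponentsWithStats(mask.astype(np.uint8))
    i=[k for k in range(1,n) if s[k,4]>8]
    k=min(i,key=lambda k:np.hypot(*(c[k]-guess)))
    return c[k],s[k,4],l==k
def tri(ps,uvs):
    f=lambda X:np.concatenate([(proj(p,X)[0]-u) for p,u in zip(ps,uvs)])
    s=least_squares(f,[.5,.2,.1]);return s.x,np.abs(s.fun).max()
def keymasks(p):
    h,s,v=cv2.split(cv2.cvtColor(p["frame"],cv2.COLOR_RGB2HSV)); a=(s>120)&(v>60)
    return dict(menu=a&(h>100)&(h<130),tare=a&(h>8)&(h<20)&(s>170)&(v>150),stop=a&((h<6)|(h>172)),start=a&(h>50)&(h<85))
E
python3 - <<'E'
from h import *
ps=[imaging.get_image(n) for n in("side","top")]
G=dict(menu=((283,328),(192,274)),tare=((295,316),(211,273)),stop=((306,305),(231,272)),start=((317,294),(250,271)))
K={}
for k,g in G.items():
    bs=[blob(p,keymasks(p)[k],gg,8) for p,gg in zip(ps,g)]
    X,e=tri(ps,[b[0] for b in bs]);K[k]=X
    print(k,[(b[0].round(1).tolist(),int(b[1])) for b in bs],X.round(4),round(e,2))
d=K["menu"]-K["start"];d[2]=0;print("len",np.linalg.norm(d))
ey=d/np.linalg.norm(d);ex=np.array([ey[1],-ey[0],0])
c=np.mean(list(K.values()),0);o=c+.155*ex;o[2]=0
print("origin",o,"ex",ex,"ey",ey)
hinge=o+.11*ex+[0,0,.1]
# nose: dark grey pixels inside the hood silhouette
obs=[]
for p,g in zip(ps,((238,236),(205,192))):
    reg=imaging.silhouettes(p,"hood_nose")[0]["region"]
    hsv=cv2.cvtColor(p["frame"],cv2.COLOR_RGB2HSV)
    m=reg&(hsv[...,2]<110)&(hsv[...,1]<110)
    c,a,mm=blob(p,m,g,0);obs.append(c);print("nose",c.round(1),a)
    im=p["frame"][:,:,::-1].copy();im[mm]=(0,0,255);cv2.imwrite("pics/n%d.png"%len(obs),im)
R,a0=np.hypot(.155,.014),np.arctan2(.014,.155)
nose=lambda t:hinge-ex*R*np.cos(a0+t)+np.array([0,0,R*np.sin(a0+t)])
X,e=tri(ps,obs);print("nose tri",X,e)
for t in np.arange(.5,1.15,.1):
    print(round(t,1),nose(t).round(3),[(proj(p,nose(t))[0]-u).round(1).tolist() for p,u in zip(ps,obs)])
v=X-hinge;print("theta from tri",np.arctan2(v[2],-v@ex)-a0,"R",np.hypot(v[2],v@ex),R,"lat",v@ey)
np.savez("m.npz",o=o,ex=ex,ey=ey,tare=K["tare"])
E
```

```text
menu [([283.1, 328.0], 32), ([191.4, 273.8], 72)] [0.446  0.3024 0.0557] 0.5
tare [([294.4, 315.6], 50), ([210.5, 272.9], 72)] [0.4477 0.2553 0.0575] 0.26
stop [([305.5, 304.3], 66), ([230.2, 272.1], 89)] [0.449  0.2071 0.0578] 0.06
start [([316.3, 293.7], 50), ([249.8, 271.5], 82)] [0.4498 0.1591 0.0578] 0.01
len 0.14337333573162642
origin [0.60308483 0.23501842 0.        ] ex [0.99965871 0.02612404 0.        ] ey [-0.02612404  0.99965871  0.        ]
nose [236.1 234.6] 1313
nose [206.9 190.7] 1793
nose tri [0.61595407 0.23207756 0.21012232] 0.8288123167547496
0.5 [0.584 0.235 0.187] [[12.0, 13.0], [0.7, 16.1]]
0.6 [0.593 0.235 0.199] [[8.2, 7.4], [-0.6, 10.7]]
0.7 [0.604 0.235 0.211] [[4.1, 2.0], [-1.9, 4.8]]
0.8 [0.615 0.235 0.221] [[-0.3, -3.1], [-3.1, -1.6]]
0.9 [0.628 0.236 0.23 ] [[-5.0, -7.9], [-4.2, -8.3]]
1.0 [0.641 0.236 0.238] [[-9.9, -12.2], [-5.1, -15.4]]
1.1 [0.655 0.236 0.244] [[-15.0, -16.1], [-5.9, -22.6]]
theta from tri 0.7575079561825557 R 0.1468914390219437 0.15563097378092833 lat -0.0032760547508536068
```

```bash
cat >> h.py <<'E'
from scipy.spatial.transform import Rotation as Ro
M=np.load("m.npz");o,ex,ey=M["o"],M["ex"],M["ey"];hinge=o+.11*ex+[0,0,.1]
Z=np.array([0,0,1.])
RR,A0=np.hypot(.155,.014),np.arctan2(.014,.155)
nose=lambda t:hinge-ex*RR*np.cos(A0+t)+Z*RR*np.sin(A0+t)
def quat(tilt,s=1):
    z=ex*np.sin(tilt)-Z*np.cos(tilt);y=s*ey
    return Ro.from_matrix(np.c_[np.cross(y,z),y,z]).as_quat()
def st(m=""):
    s=read_state();print(m,round(s["clock"],2),np.round(s["tool_pos"],4),np.round(s["force"],2));return s
E
python3 - <<'E'
from h import *
s=read_state();P=nose(.757)+.005*ex+Z*.06
for sg in(1,-1):
    for n,pp,q in(("nose",P,quat(0,sg)),("key",M["tare"]+Z*.06,quat(np.radians(13),sg))):
        j=r.solve_ik(pp,q);print(sg,n,None if j is None else np.round(j,2))
print(s["joints"],r.tip_reach)
move_gripper(0.0)
p=np.array(s["tool_pos"]);r.move_l(p+Z*.12,vel=.2);st("up")
E
```

```text
1 nose [ 0.16  0.58 -0.94  1.5   0.48  1.3   0.77]
1 key [ 0.21  0.56 -1.17  2.13  0.98  0.86  0.05]
-1 nose [ 0.04  0.51 -0.72  1.51  0.35  1.25 -2.28]
-1 key [-0.16  0.37 -0.67  2.15  0.67  0.64 -2.86]
[ 1.05287247  0.47701612  0.02240442  1.55541601 -0.01149037  1.10929334
 -0.08310844] 0.011
up 3.19 [ 0.2688 -0.6186  0.3524] [ 1.16  0.63 -0.64]
```

```bash
python3 - <<'E'
from h import *
q=quat(0,1);P=nose(.757)+.005*ex
r.move_pose(P+Z*.10,q);s=st("above")
r.move_l(P+Z*.055,vel=.1);st()
c=r.move_l(P+Z*.015,vel=.02,contact_N=2);s=st(f"contact {c}")
p=imaging.get_image("top");cv2.imwrite("pics/top1.png",p["frame"][100:340,100:420][:,:,::-1])
p=imaging.get_image("side");cv2.imwrite("pics/side1.png",p["frame"][150:390,120:440][:,:,::-1])
a=[cv2.imread(f"pics/{n}1.png") for n in("top","side")];cv2.imwrite("pics/both1.png",np.hstack(a))
print("nose est",nose(.757),"implied nose z",s["tool_pos"][2]-.033)
E
```

```text
above 6.42 [0.6155 0.2343 0.3165] [ 0.34  0.1  -1.13]
 7.02 [0.615  0.2354 0.2716] [-0.08 -0.47  0.27]
contact True 8.18 [0.6142 0.2353 0.2486] [-1.91 -0.7   2.72]
nose est [0.61002745 0.23519985 0.21662189] implied nose z 0.21562426489812542
```

View pics/both1.png

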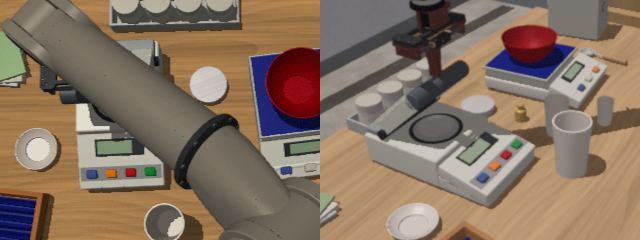

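The fingertip is on the middle of the nose bar, near (440,85) in the right half, at the expected height. I'll check the resting force to see whether it sits behind the crest.

```bash
python3 - <<'E'
from h import *
for i in range(3): r.pause(.1);s=st()
p=np.array(s["tool_pos"])
r.move_l(p+Z*.02,vel=.1);r.pause(.1);s=st("free")
p=p+.012*ex
r.move_l(p+Z*.012,vel=.1)
c=r.move_l(p-Z*.02,vel=.02,contact_N=2);r.pause(.15);st(f"contact {c}")
E
```

```text
8.38 [0.6144 0.2352 0.2486] [-2.18  0.51  3.33]
 8.47 [0.6145 0.2352 0.2486] [-2.33 -0.24  3.98]
 8.57 [0.6145 0.2352 0.2485] [-1.77  1.29  4.16]
free 9.03 [0.6146 0.2348 0.2682] [-0.52  0.84 -0.16]
contact True 10.3 [0.6262 0.2353 0.2462] [0.57 1.15 0.64]
```

```bash
python3 - <<'E'
from h import *
off=.012*ex+Z*.033
r.move_l(nose(.77)+off,vel=.05)
for t in list(np.arange(.7,.15,-.1))+[.12]:
    c=r.move_l(nose(t)+off,vel=.04,contact_N=18);st(f"{t:.2f} {c}")
    if c: break
E
```

```text
0.70 False 10.98 [0.6153 0.2352 0.2432] [-0.16 -0.23 -0.2 ]
0.60 False 11.53 [0.6051 0.2349 0.2317] [ 1.05 -0.45 -0.03]
0.50 False 12.07 [0.5958 0.2346 0.2193] [-0.03  0.75  0.85]
0.40 False 12.61 [0.5878 0.2344 0.206 ] [0.43 0.46 0.16]
0.30 False 13.15 [0.5811 0.2343 0.1919] [ 0.25 -0.9   0.04]
0.20 False 13.69 [0.5759 0.2341 0.1772] [-0.61  0.71 -0.09]
0.12 False 14.15 [0.5727 0.2341 0.1651] [ 0.23  0.35 -0.88]
```

```bash
python3 - <<'E'
from h import *
p=imaging.get_image("side");cv2.imwrite("pics/side2.png",cv2.resize(p["frame"][170:370,130:370][:,:,::-1],None,fx=3,fy=3))
E
```

```text
(no output)
```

View pics/side2.png

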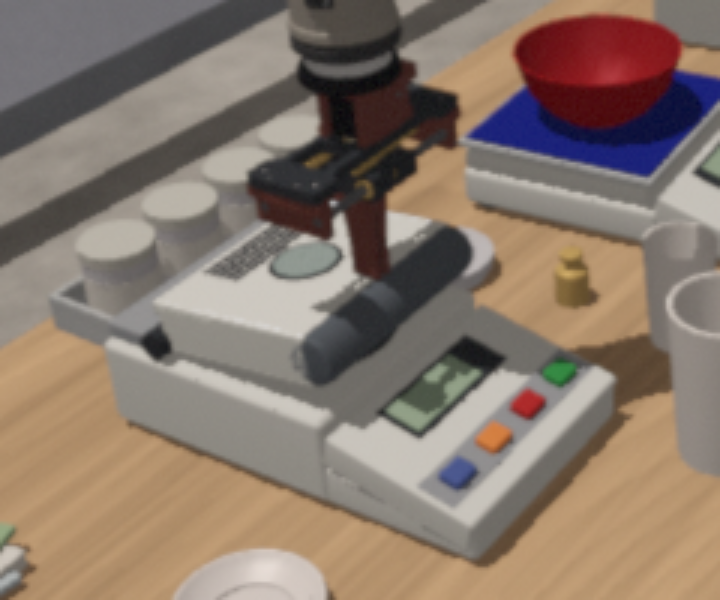

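The hood has followed to nearly closed, and the tip now sits a little behind the bar's crest. I'll re-seat it on the crest and press slowly onto the stop.

```bash
python3 - <<'E'
from h import *
p=np.array(read_state()["tool_pos"])
r.move_l(p+Z*.008,vel=.1)
q=nose(.1)+.003*ex;q[2]=p[2]+.008
r.move_l(q,vel=.1);r.pause(.1);st("free")
c=False;z=q[2]
while not c and z>.139:
    z-=.004
    q=nose(0)+.003*ex;q[2]=z
    c=r.move_l(q,vel=.015,contact_N=7);s=st(f"z {z:.3f} {c}")
    c = c or s["force"][2]>7
r.pause(.2);st("held")
E
```

```text
free 14.8 [0.5634 0.2339 0.1734] [-0.87 -0.09 -1.08]
z 0.169 False 15.25 [0.561  0.2339 0.1692] [ 0.07  0.15 -0.38]
z 0.165 False 15.67 [0.561  0.2339 0.1652] [ 0.21 -0.84 -0.04]
z 0.161 False 16.08 [0.5611 0.2339 0.1612] [ 0.44 -0.03  0.4 ]
z 0.157 False 16.5 [0.5611 0.2338 0.1572] [-0.4   0.63  0.12]
z 0.153 False 16.92 [0.5611 0.2339 0.1532] [-0.02 -0.36  0.19]
z 0.149 False 17.33 [0.5611 0.2338 0.1492] [ 0.33 -0.36 -0.09]
z 0.145 True 17.59 [0.5613 0.2341 0.1474] [-1.88 -0.64  5.99]
held 17.79 [0.5613 0.2341 0.1474] [-0.9  -1.28  6.06]
```

```bash
python3 - <<'E'
from h import *
p=np.array(read_state()["tool_pos"])
c=r.move_l(p-Z*.003,vel=.01,contact_N=7);s=st(f"press {c}")
p=np.array(s["tool_pos"])
r.move_l(p+Z*.07,vel=.12)
q=quat(np.radians(13));z=Ro.from_quat(q).as_matrix()[:,2]
K=o-.155*ex+.024*ey;K[2]=.0575;print("tare",K,M["tare"])
pre=K-z*(.011+.035)
r.move_pose(pre-z*.06,q);st("above")
r.move_l(pre,vel=.12);st("pre")
p=imaging.get_image("side");cv2.imwrite("pics/side3.png",cv2.resize(p["frame"][170:370,130:370][:,:,::-1],None,fx=3,fy=3))
E
```

```text
press True 18.0 [0.5613 0.2341 0.1474] [-1.61 -0.95  5.94]
tare [0.44751075 0.254961   0.0575    ] [0.44770099 0.25525172 0.05754392]
above 19.4 [0.4234 0.2541 0.1605] [1.52 0.05 0.02]
pre 20.05 [0.4377 0.2552 0.1025] [-0.09  0.03  0.11]
```

View pics/side3.png

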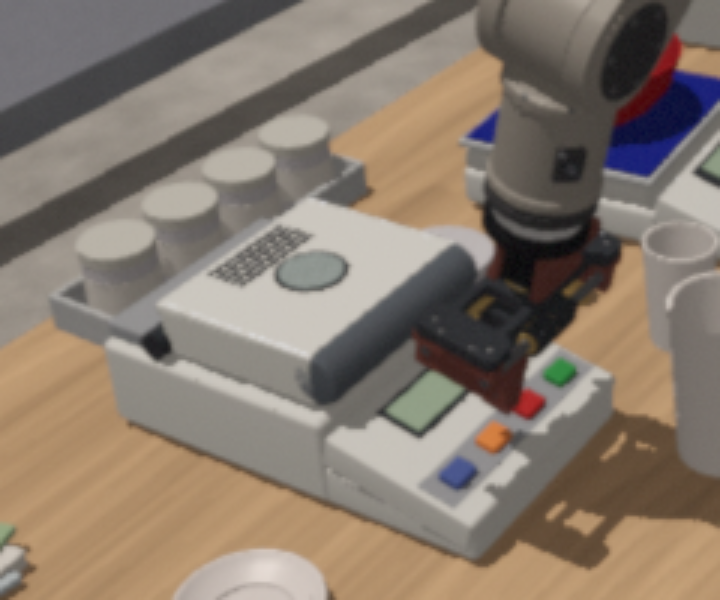

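The hood is down on its stop, which the height and force agree on. The tip is at about (515,395) in the crop, above the orange key at (492,436). Now I'll press along the panel normal with force monitoring.

```bash
python3 - <<'E'
from h import *
p=imaging.get_image("side")
q=quat(np.radians(13));z=Ro.from_quat(q).as_matrix()[:,2]
s=read_state();t=np.array(s["tool_pos"])+.011*z
print("tip,key in crop px",[((proj(p,X)[0]-[130,170])*3).round() for X in(t,M["tare"])], "lateral err", (t-M["tare"])@ey)
K=o-.155*ex+.024*ey;K[2]=.0575
P=lambda d:K-z*(.011-d)   # d: depth below nominal key top
r.move_l(P(-.008),vel=.06,contact_N=3);r.pause(.1);s0=st("near");f0=np.array(s0["force"])
c=False;d=-.008
while not c and d<.010:
    d+=.001
    c=r.move_l(P(d),vel=.02,contact_N=6)
    f=-(np.array(read_state()["force"])-f0)@z
    print(f"{d:.3f} {c} f={f:.2f}",end="; ")
    c=c or f>6.5
r.pause(.15);s=st("down");print("depth",(np.array(s["tool_pos"])-P(0))@z)
p=imaging.get_image("side");cv2.imwrite("pics/side4.png",cv2.resize(p["frame"][250:350,240:360][:,:,::-1],None,fx=5,fy=5))
E
```

```text
tip,key in crop px [array([498., 403.]), array([492., 437.])] lateral err 0.00018960857808684943
near 20.85 [0.4433 0.2551 0.0763] [ 0.16 -0.83  0.19]
-0.007 False f=1.33; -0.006 False f=-0.56; -0.005 False f=-0.56; -0.004 False f=-0.77; -0.003 False f=1.47; -0.002 False f=1.21; -0.001 False f=2.00; 0.000 False f=3.12; 0.001 False f=3.55; 0.002 False f=11.38; down 23.5 [0.4454 0.255  0.0667] [-3.96 -2.81 10.13]
depth 0.0015338213726699558
```

View pics/side4.png

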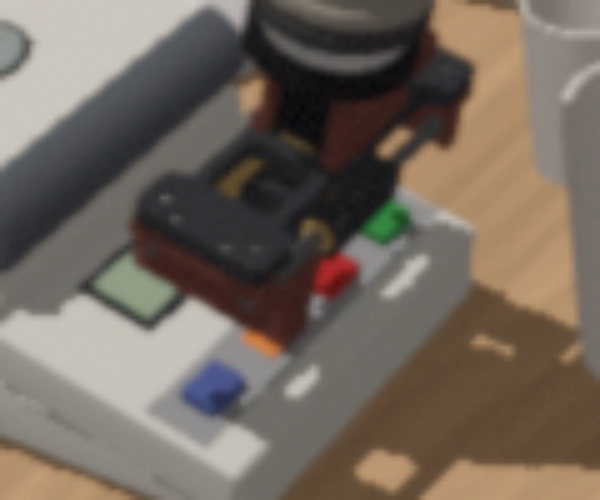

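The force rose from 1.3 to about 4 N over 5 mm and then hit a hard stop. The tip is on the orange key at (265,340) and clear of the blue and red ones. Now I'll release, retreat and check.

```bash
python3 - <<'E'
from h import *
q=quat(np.radians(13));z=Ro.from_quat(q).as_matrix()[:,2]
p=np.array(read_state()["tool_pos"])
r.move_l(p-z*.02,vel=.04);r.move_l(p-z*.16,vel=.15);st("clear");r.pause(.3)
p=imaging.get_image("side");cv2.imwrite("pics/side5.png",cv2.resize(p["frame"][150:370,130:400][:,:,::-1],None,fx=2.5,fy=2.5))
b=blob(p,keymasks(p)["tare"],(295,316),8);print(b[0],b[1])
E
```

```text
clear 25.29 [0.4093 0.2536 0.2219] [-0.54 -0.57  0.33]
[294.4  315.62] 50
```

View pics/side5.png

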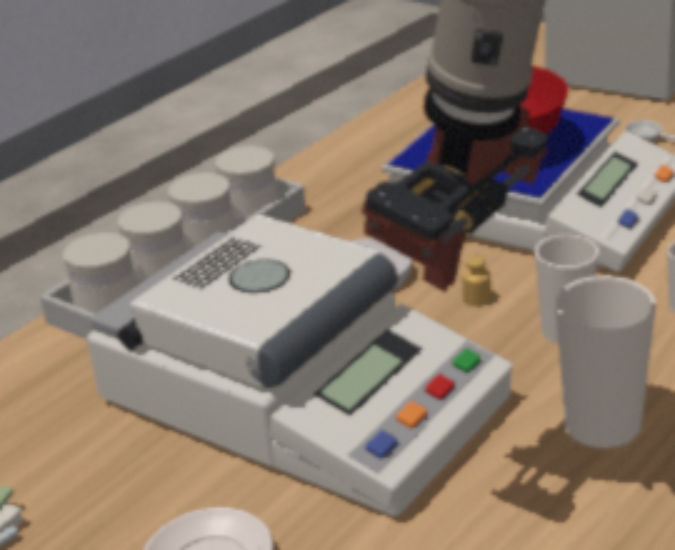

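The hood is closed, with the nose at (330,315). The tare key at (411,413) is back at exactly the pixel position it had before the press, and the arm is clear. I'm handing in.

```bash
python3 -c "
from cell import r
print(r.finish_job())"
```

```text
the job is handed in; nothing more can be done
None
```

The hood was eased down onto its stop, then the orange tare key was pressed fully (a brief peak of about 11 N at its stop) and came back up; nothing else was touched, and the job was handed in at about 26 s.

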